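Put the catalogued vertebrae in their specimen trays

ROBOT

A 7-joint arm with a two-finger parallel gripper is mounted at the origin on the work surface. World frame = base frame: x ahead of the robot, y to its left, z up, the work surface at z = 0. Lengths are in m, angles in rad, forces in N, time in s.
With the tool pointing down it reaches from about 0.35 to 0.9 m from the base axis. Payload 19.9 kg.
Tool frame: the origin (TCP) lies midway between the tips of the shut fingers; the grasp point (between the pads) lies 19 mm behind it; x points along the fingers, y is the direction in which the jaws open and shut, and the axes are right-handed (so a half turn about x gives the same grasp; the last joint's range is limited). The gripper opens to 94 mm and grips with 3 to 60 N. Pads are 16 mm wide; open, the fingers measure 119 mm over their backs; the gripper's body (75 mm by 177 mm) begins 78 mm behind the grasp point.
Start: joints at [-1.262, 0.417, -0.01, 1.614, 0.005, 1.111, -0.053], TCP at [0.214, 0.587, 0.183] pointing down, gripper open.
Joint ranges: [-2.81, 2.81], [-0.39, 2.02], [-1.27, 1.25], [0.06, 2.57], [-1.19, 4.33], [0.19, 2], [-2.82, 2.82]. Speed limits (rad/s): [1.89, 1.89, 2.39, 2.39, 3.01, 3.01, 3.01].

INTERFACE

Orientations are given as a unit quaternion [w, x, y, z].
In Python, from cell import env gives the robot as it stands.
- The arm moves only by the tool step_arm, never from a script. Its argument "targets" is a list of rows, each a list of 2 entries, a list of its own where there are three numbers: the shift along the world's x, y, z in m, then the turn, a rotation vector about the world's x, y, z in degrees. In form: [[[tx, ty, tz], [rx, ry, rz]], ...]. A call has 1 to 8 rows; each row is the pose to reach, as a shift and turn from the pose measured when the call began; what a row does not reach only later rows make up. A row lasts 1/8 s, in which the tool goes at most 62.5 mm and 10.7 degrees, less where a joint would pass 70% of its speed; a pose out of reach is approached as far as the arm can. A call with a gripper value outside its range is refused whole. "fingers" is the gripper's target within -1 to 1 (fully open at 1, half-way at 0, shut at -1), set as the call begins (left out, the last holds). The fingers move at their own pace and stop on an object; "force" is the grip in N (left out, the last holds). Time passes only in rows, so rows that repeat a pose let the fingers close. It gives the time, the measured TCP pose, the force and the opening at its end, in the units of the state.
- env.read_state(): the state, without advancing time (a new reading comes with each control period).
- env.read_camera(name): name is "scene" or "side" or "wrist"; returns a dict with "frame" (400x640x3 uint8, red, green, blue), "range_z" (400x640 float32, m along the optical axis (not along the pixel's ray), 0 where there is no reading), "camera_matrix" (3x3 intrinsics, pixels), "rvec" (rotation vector, rad) and "tvec" (3), from world to camera coordinates, as OpenCV has them. Camera axes: x right, y down, z forward; pixel columns grow to the right and rows downward; lengths in m; the calibration is good to about 2 mm. A picture is of the moment at which its call begins.
- env.hand_in(): hands the job in, once; it reports no verdict.
The state is a dict: "clock": time; "joint_pos": joint angles; "qvel": joint speeds; "joint_efforts": joint torques, N m; "ee_pos": TCP position; "tcp_rot": TCP orientation; "ft_force": force on the tool from outside, world axes, zero at the start; "wrist_torque": the same for the moment, N m; "width": opening from 0.0 (shut) to 1.0 (fully open).
Only numpy, scipy, OpenCV 4.12 (cv2) and the standard library are available. Lean on these libraries where they do the work, as an engineer would, in place of code of your own. Each camera call takes 0.05 s, during which the arm holds its last target. There are 200 camera calls.

TASK

Put away the four fossil vertebrae: stand each one flat inside the specimen tray whose lining has the colour of the dot on its top. Set them down gently, do not drop them or knock them over, and leave the two ammonites lying where they are.

Things in the scene. Friction and masses are not known exactly. Their poses are not given: they have to be found in the camera images.
- bone_red: loose fossil vertebra, red dot (22 mm) on top: a cream spool standing on end, 46 mm tall, 44 mm across its ends (39 at the waist), about 0.12 kg. A bony arch sticks out to +x of its frame: up to 22 mm wide in y, reaching 40 mm from the axis, 8 to 38 mm above the underside. Origin: centre of the spool's underside; z up its axis. Sides +y and -y are free for fingers
- bone_blue: loose fossil vertebra, blue dot (22 mm) on top: a cream spool standing on end, 46 mm tall, 44 mm across its ends (39 at the waist), about 0.12 kg. A bony arch sticks out to +x of its frame: up to 22 mm wide in y, reaching 40 mm from the axis, 8 to 38 mm above the underside. Origin: centre of the spool's underside; z up its axis. Sides +y and -y are free for fingers
- bone_yellow: loose fossil vertebra, yellow dot (22 mm) on top: a cream spool standing on end, 46 mm tall, 44 mm across its ends (39 at the waist), about 0.12 kg. A bony arch sticks out to +x of its frame: up to 22 mm wide in y, reaching 40 mm from the axis, 8 to 38 mm above the underside. Origin: centre of the spool's underside; z up its axis. Sides +y and -y are free for fingers
- bone_green: loose fossil vertebra, green dot (22 mm) on top: a cream spool standing on end, 46 mm tall, 44 mm across its ends (39 at the waist), about 0.12 kg. A bony arch sticks out to +x of its frame: up to 22 mm wide in y, reaching 40 mm from the axis, 8 to 38 mm above the underside. Origin: centre of the spool's underside; z up its axis. Sides +y and -y are free for fingers
- tray_red: shallow square specimen tray with red floor lining and brown cardboard walls, fixed to the bench: 98 mm outside, 92 mm inside, walls 3 mm thick with their top 12 mm above the bench, lined floor 5 mm above the bench. Origin: centre of its underside, at bench height; x and y along its sides, z up
- tray_blue: shallow square specimen tray with blue floor lining and brown cardboard walls, fixed to the bench: 98 mm outside, 92 mm inside, walls 3 mm thick with their top 12 mm above the bench, lined floor 5 mm above the bench. Origin: centre of its underside, at bench height; x and y along its sides, z up
- tray_yellow: shallow square specimen tray with yellow floor lining and brown cardboard walls, fixed to the bench: 98 mm outside, 92 mm inside, walls 3 mm thick with their top 12 mm above the bench, lined floor 5 mm above the bench. Origin: centre of its underside, at bench height; x and y along its sides, z up
- tray_green: shallow square specimen tray with green floor lining and brown cardboard walls, fixed to the bench: 98 mm outside, 92 mm inside, walls 3 mm thick with their top 12 mm above the bench, lined floor 5 mm above the bench. Origin: centre of its underside, at bench height; x and y along its sides, z up
- ammonite_a: loose dark brown ammonite (flat coiled fossil) without any dot, lying flat on the bench, 60 mm across, about 22 mm thick; to be left alone. Origin: centre of its underside
- ammonite_b: loose dark brown ammonite (flat coiled fossil) without any dot, lying flat on the bench, 60 mm across, about 22 mm thick; to be left alone. Origin: centre of its underside

How it is judged:
By the outcome, as a careful person would: the job done as asked, in the order asked, and still so for the second after the job is handed in, with the robot touching nothing.
It also fails if it takes over 102 s, if anything falls off the work surface, if the arm or the gripper's body presses on something with over 40 N, if the wrist force passes 120 N, or if a joint passes its speed limit or range.

## Working session

There is one attempt and no reset: what is moved stays moved. The work goes in short steps, Python scripts to look and compute and a tool call to move; the robot and the scene stay as the last step left them, time stands still between calls to the robot, and variables do not carry over. Pictures are saved under pics/ and viewed, on a budget of 14 in all, crops included, one or two more only if the job needs it, and the job is handed in when it is done.

Besides the shell and the picture viewer there is one more tool, called after ">>>" as name([rows], argument=value, ...), one row to a line, values as JSON. step_arm: Moves the arm, as the interface text tells. Its arguments: {"type":"object","properties":{"targets":{"type":"array"},"fingers":{"type":"number"},"force":{"type":"number"}},"required":["targets"]}

```bash
mkdir -p pics; ls
python3 - <<'E'
from cell import env
import cv2
s=env.read_state()
for k in("clock","ee_pos","tcp_rot","width","ft_force"):print(k,s[k])
for n in("scene","side"):
    c=env.read_camera(n);cv2.imwrite(f"pics/{n}0.png",c["frame"][:,:,::-1]);print(n,c["camera_matrix"],c["rvec"],c["tvec"])
E
```

```text
pics
clock 0.0
ee_pos [0.21407104 0.58674975 0.18273273]
tcp_rot [ 0.69627953  0.12261942  0.69635712 -0.12347492]
width 1.0003564721566944
ft_force [ 0.05425522 -0.23468513 -0.58770347]
scene [[493.1368337    0.         324.33559746]
 [  0.         493.1368337  197.1729796 ]
 [  0.           0.           1.        ]] [ 1.74528894  1.97358144 -0.65744292] [ 0.06887966 -0.40721021  1.47374713]
side [[429.59162637   0.         320.96514027]
 [  0.         429.59162637 193.84511589]
 [  0.           0.           1.        ]] [ 2.3332706  -0.40837439  0.15276719] [-0.48903709  0.17909613  0.67958552]
```

View pics/scene0.png

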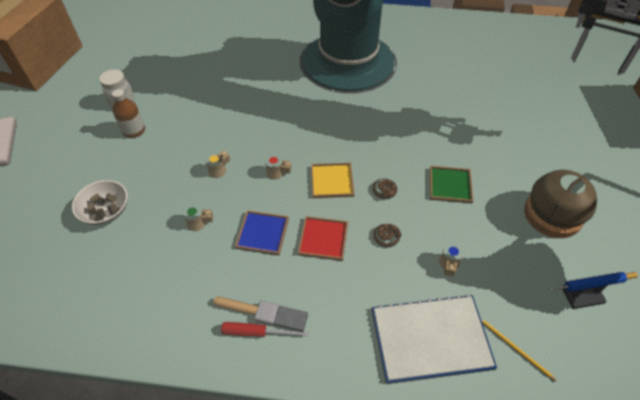

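View pics/side0.png

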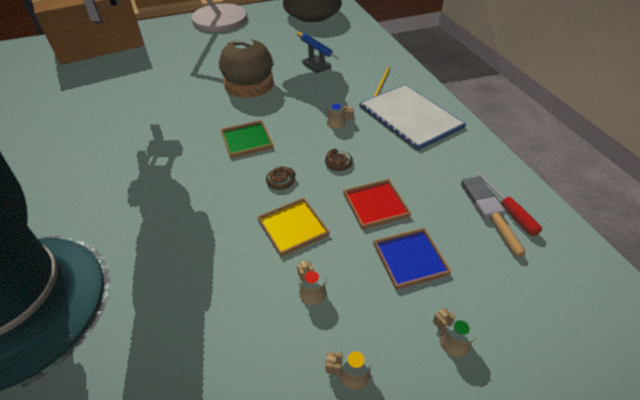

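The scene view shows the yellow, red, green and blue dots at (214,160), (273,160), (192,211) and (453,250). The trays are yellow (331,180), red (323,238), blue (262,232) and green (450,184), with ammonites at (385,188) and (387,235). The side view agrees. Next I'll measure them.

```bash
cat > h.py <<'E'
import numpy as np,cv2
from cell import env
HUE={'red':[(0,6),(174,180)],'blue':[(108,130)],'yellow':[(20,32)],'green':[(50,75)]}
def cam(n):
    c=env.read_camera(n);c['R']=cv2.Rodrigues(np.array(c['rvec'],float))[0];c['t']=np.array(c['tvec'],float).ravel();return c
def ray(c,uv,z):
    uv=np.atleast_2d(uv).astype(float);K=c['camera_matrix']
    d=np.c_[(uv-K[[0,1],2])/K[[0,1],[0,1]],np.ones(len(uv))]@c['R'];o=-c['R'].T@c['t']
    return o+d*((z-o[2])/d[:,2])[:,None]
def cloud(c):
    v,u=np.mgrid[:400,:640];K=c['camera_matrix'];Z=c['range_z']
    P=np.dstack([(u-K[0,2])/K[0,0]*Z,(v-K[1,2])/K[1,1]*Z,Z])
    W=(P-c['t'])@c['R'];W[Z==0]=np.nan;return W
def blobs(c,col,amin=12):
    h=cv2.cvtColor(c['frame'],cv2.COLOR_RGB2HSV)
    m=sum(cv2.inRange(h,(a,170,60),(b,255,255)) for a,b in HUE[col])
    n,l,s,ce=cv2.connectedComponentsWithStats(m)
    return [(s[i,4],ce[i],l==i) for i in range(1,n) if s[i,4]>=amin]
E
cat > m.py <<'E'
from h import *
import sys
for n in("scene","side"):
    c=cam(n);W=cloud(c)
    for col in HUE:
        for a,ce,m in blobs(c,col):
            zz=np.nanmedian(W[m][:,2])
            if a>300:
                p=ray(c,ce,.005)[0]
                pts=ray(c,np.argwhere(m)[:,::-1],.005)[:,:2]
                r=cv2.minAreaRect(pts.astype(np.float32)*1000)
                if max(r[1])<140:print(n,'TRAY',col,a,np.round(r[0],1),np.round(r[1],1),'ang',round(r[2],1),'z',round(zz,4))
            else:
                p=ray(c,ce,.046)[0]
                if not(.3<p[0]<.95 and abs(p[1])<.7):continue
                d=np.linalg.norm(W[:,:,:2]-p[:2],axis=2)
                k=(d>.026)&(d<.046)&(W[:,:,2]>.012)&(W[:,:,2]<.044)
                q=W[k][:,:2]-p[:2]
                e=q.mean(0) if len(q) else [0,0]
                print(n,'bone',col,a,'mm',np.round(p[:2]*1000,1),'z',round(zz,4),'arch n',k.sum(),'dir',np.round(np.degrees(np.arctan2(e[1],e[0])),1),'r',np.round(np.hypot(*e)*1000,1))
    h=cv2.cvtColor(c['frame'],cv2.COLOR_RGB2HSV)
    k=((W[:,:,2]>.012)&(W[:,:,2]<.07)&(W[:,:,0]>.33)&(W[:,:,0]<.9)&(abs(W[:,:,1])<.6)).astype(np.uint8)
    nn,l,s,ce=cv2.connectedComponentsWithStats(k)
    for i in range(1,nn):
        if s[i,4]>40:
            w=W[l==i];print('  obj',s[i,4],np.round(w.mean(0)*1000),'ext',np.round(np.ptp(w[:,:2],axis=0)*1000),'zmax',round(w[:,2].max()*1000))
E
python3 m.py
```

```text
scene bone red 20 mm [ 453.2 -137.5] z 0.0482 arch n 98 dir 77.1 r 33.3
scene TRAY red 1232 [628.    3.6] [86.2 85.3] ang 88.9 z 0.0065
scene bone red 57 mm [ 871.1 -128.1] z 0.0264 arch n 248 dir 129.1 r 17.8
scene bone red 51 mm [869.8 -93.1] z 0.0261 arch n 425 dir -171.9 r 21.0
scene TRAY blue 1037 [ 630.3 -133.5] [81.  79.2] ang 87.3 z 0.0066
scene bone blue 34 mm [654.3 280.4] z 0.0481 arch n 142 dir -8.1 r 36.9
scene TRAY blue 480 [667.4 583.7] [ 19.4 131.7] ang 17.5 z 0.0724
scene bone yellow 25 mm [ 466.8 -278.1] z 0.0474 arch n 58 dir 138.3 r 30.3
scene TRAY yellow 974 [461.1   4. ] [86.2 86.5] ang 9.7 z 0.0065
scene bone yellow 134 mm [853.7 393.3] z 0.008 arch n 57 dir -76.5 r 41.7
  obj 438 [ 381. -515.   42.] ext [51. 57.] zmax 70
  obj 332 [ 468. -269.   32.] ext [63. 46.] zmax 52
  obj 51 [ 456. -136.   48.] ext [20. 20.] zmax 53
  obj 259 [ 467. -121.   30.] ext [37. 60.] zmax 49
  obj 315 [485. 135.  18.] ext [58. 57.] zmax 25
  obj 1783 [ 615. -506.   33.] ext [119. 118.] zmax 51
  obj 993 [545. 495.  38.] ext [102. 119.] zmax 70
  obj 67 [ 625. -286.   48.] ext [2
[... 1195 characters left out ...]
9. 538.  45.] ext [ 56. 141.] zmax 70
  obj 1007 [492. 471.  40.] ext [131.  88.] zmax 70
  obj 2723 [824. 233.  14.] ext [167. 234.] zmax 17
  obj 45 [654. 280.  46.] ext [22. 24.] zmax 48
  obj 323 [661. 267.  28.] ext [61. 34.] zmax 47
  obj 327 [603. 140.  17.] ext [54. 56.] zmax 23
  obj 386 [478. 130.  17.] ext [58. 54.] zmax 22
  obj 2080 [832. -99.  19.] ext [ 75. 199.] zmax 28
  obj 341 [ 452. -121.   37.] ext [24. 49.] zmax 48
  obj 266 [ 450. -153.   27.] ext [42. 36.] zmax 48
  obj 659 [ 613. -279.   29.] ext [38. 62.] zmax 47
  obj 184 [ 624. -287.   47.] ext [22. 22.] zmax 49
  obj 217 [ 468. -279.   46.] ext [21. 22.] zmax 49
  obj 591 [ 449. -279.   29.] ext [55. 49.] zmax 48
```

```bash
cat > a.py <<'E'
from h import *
from scipy.spatial.transform import Rotation as Ro
C={'red':(454,-137.5),'blue':(654.5,279.4),'yellow':(468,-279),'green':(624.4,-288)}
R=Ro.from_quat(np.roll(env.read_state()['tcp_rot'],-1)).as_matrix();print(np.round(R,3))
jy=np.degrees(np.arctan2(R[1,1],R[0,1]))
cs={n:cam(n) for n in('scene','side')}
for col,p in C.items():
    p=np.array(p)/1000;Q=[]
    for n,c in cs.items():
        W=cloud(c)-[0,0,.002 if n=='scene' else 0];d=np.linalg.norm(W[:,:,:2]-p,axis=2)
        k=(d>.025)&(d<.048)&(W[:,:,2]>.030)&(W[:,:,2]<.0415);q=W[k][:,:2]-p
        Q.append(q);e=q.mean(0)*1000;print(col,n,k.sum(),np.round(e),round(np.degrees(np.arctan2(e[1],e[0])),1))
    r=cv2.minAreaRect((np.vstack(Q)*1000).astype(np.float32));e=np.array(r[0]);a=np.degrees(np.arctan2(e[1],e[0]))
    print('   rect',np.round(r[0],1),np.round(r[1],1),round(r[2]),'dir',round(a,1),'yaw turn',round((a+90-jy+90)%180-90,1))
    g=[x for x in blobs(cs['scene'],col,6) if np.hypot(*(ray(cs['scene'],x[1],.046)[0][:2]-p))<.02]
print('jaw yaw',jy)
h=cv2.cvtColor(cs['scene']['frame'],cv2.COLOR_RGB2HSV)
m=cv2.inRange(h,(45,100,30),(80,255,255));n,l,s,ce=cv2.connectedComponentsWithStats(m)
for i in range(1,n):
    if 8<s[i,4]<3000:print('green scene',s[i,4],np.round(ce[i]),np.round(ray(cs['scene'],ce[i],.046)*1000),np.round(ray(cs['scene'],ce[i],.005)*1000))
E
python3 a.py
```

```text
[[-0.     0.343  0.939]
 [-0.001  0.939 -0.343]
 [-1.    -0.001  0.   ]]
red scene 55 [ 3. 32.] 84.8
red side 112 [-2. 31.] 93.5
   rect [ 4.1 17.9] [26.7 48.8] 21 dir 77.0 yaw turn -82.9
blue scene 83 [34. -3.] -4.5
blue side 50 [30. -6.] -11.3
   rect [31.7 -4.3] [25.1 19.8] 81 dir -7.7 yaw turn 12.3
yellow scene 46 [-25.  18.] 144.7
yellow side 190 [-29.  14.] 154.5
   rect [-27.   16.3] [25.6 16.6] 60 dir 148.8 yaw turn -11.1
green scene 66 [-4. 33.] 97.2
green side 164 [-10.  30.] 107.7
   rect [-6.4 30.8] [25.6 19.8] 15 dir 101.8 yaw turn -58.1
jaw yaw 69.95814961111785
green scene 987 [450. 183.] [[474. 280.  46.]] [[439. 290.   5.]]
green scene 40 [192. 211.] [[ 623. -288.   46.]] [[ 596. -304.    5.]]
```

>>> step_arm([
  [[0.02,-0.055,0.03],[0,0,2]],
  [[0.04,-0.11,0.05],[0,0,4]],
  [[0.06,-0.165,0.05],[0,0,6]],
  [[0.08,-0.22,0.05],[0,0,8]],
  [[0.12,-0.26,0.05],[0,0,10]],
  [[0.18,-0.28,0.05],[0,0,12.3]],
  [[0.24,-0.295,0.03],[0,0,12.3]],
  [[0.29,-0.305,0],[0,0,12.3]],
], fingers=1, force=20)

```text
clock: 1.3
ee_pos: [0.5067, 0.2814, 0.1835]
tcp_rot: [0.706, 0.048, 0.705, -0.048]
ft_force: [-0.3, 1.9, 0.2]
width: 0.997
```

>>> step_arm([
  [[0.05,0,-0.01],[0,0,0]],
  [[0.1,0,-0.02],[0,0,0]],
  [[0.13,0,-0.03],[0,0,0]],
  [[0.13,0,-0.03],[0,0,0]],
])

```text
clock: 1.8
ee_pos: [0.6376, 0.2803, 0.1517]
tcp_rot: [0.706, 0.048, 0.705, -0.049]
ft_force: [-0.3, -0.2, -0.3]
width: 0.999
```

```bash
cat > w.py <<'E'
# wrist look: python3 w.py colour picname
from h import *
import sys
from scipy.spatial.transform import Rotation as Ro
col=sys.argv[1];c=cam('wrist');W=cloud(c)
if len(sys.argv)>2:cv2.imwrite('pics/'+sys.argv[2]+'.png',c['frame'][:,:,::-1])
s=env.read_state();R=Ro.from_quat(np.roll(s['tcp_rot'],-1)).as_matrix();jy=np.degrees(np.arctan2(R[1,1],R[0,1]))
e=np.array(s['ee_pos'])*1000;print('tcp',np.round(e,1),'jaw',round(jy,1))
for a,ce,m in blobs(c,col,100):
    z=np.nanmedian(W[m][:,2]);p=ray(c,ce,.046)[0]
    d=np.linalg.norm(W[:,:,:2]-p[:2],axis=2)
    q=W[(d>.026)&(d<.046)&(W[:,:,2]>.028)&(W[:,:,2]<.0425)][:,:2]-p[:2]
    if len(q)<20: print('blob',a,np.round(ce),np.round(p*1000),'z',z);continue
    b=np.degrees(np.arctan2(*q.mean(0)[::-1]))
    print(a,np.round(ce),'dot',np.round(p*1000,1),'z',round(float(z),4),'arch',len(q),np.round(q.mean(0)*1000,1),'dir',round(b,1),'yaw turn',round((b+90-jy+90)%180-90,1),'shift mm',np.round(p[:2]*1000-e[:2],1),'dz to grasp',round(9-e[2],1))
E
python3 w.py blue w1
```

```text
tcp [636.6 281.  152.5] jaw 82.2
2243 [588. 226.] dot [711.6 558.2  46. ] z 0.0717 arch 215 [-10.9 -21.4] dir -117.0 yaw turn 70.8 shift mm [ 75.  277.2] dz to grasp -143.5
342 [315. 210.] dot [656.  279.3  46. ] z 0.0473 arch 226 [31.6 -3.7] dir -6.7 yaw turn 1.1 shift mm [19.4 -1.8] dz to grasp -143.5
blob 206 [  4. 251.] [656. -55.  46.] z 0.005749182200375109
```

View pics/w1.png

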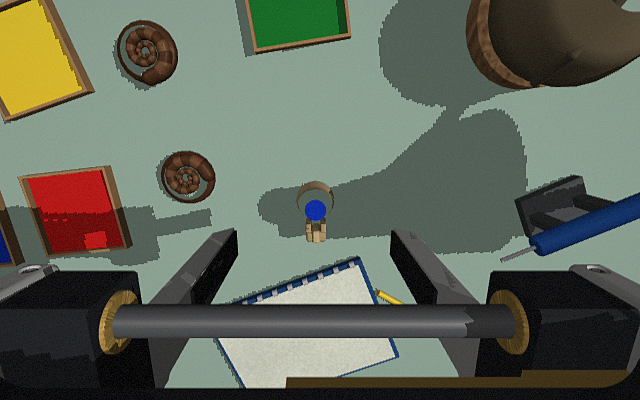

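The wrist view shows the blue dot at (315,210) with its arch pointing down the image, between the two fingers. It agrees with the other cameras, so I'll descend and grasp.

>>> step_arm([
  [[0.0185,-0.0017,-0.03],[0,0,1]],
  [[0.0185,-0.0017,-0.07],[0,0,1]],
  [[0.0185,-0.0017,-0.1],[0,0,1]],
  [[0.0185,-0.0017,-0.12],[0,0,1]],
  [[0.0185,-0.0017,-0.135],[0,0,1]],
  [[0.0185,-0.0017,-0.1435],[0,0,1]],
  [[0.0185,-0.0017,-0.1435],[0,0,1]],
])

```text
clock: 2.72
ee_pos: [0.6551, 0.2794, 0.0091]
tcp_rot: [0.706, 0.042, 0.706, -0.042]
ft_force: [0.3, -0.5, 0.4]
width: 1.001
```

>>> step_arm([
  [[0,0,0],[0,0,0]],
  [[0,0,0],[0,0,0]],
  [[0,0,0],[0,0,0]],
  [[0,0,0],[0,0,0]],
  [[0,0,0],[0,0,0]],
  [[0,0,0],[0,0,0]],
  [[0,0,0],[0,0,0]],
  [[0,0,0],[0,0,0]],
], fingers=-1, force=15)

```text
clock: 3.72
ee_pos: [0.6551, 0.2794, 0.0091]
tcp_rot: [0.706, 0.042, 0.706, -0.042]
ft_force: [0.1, 1.0, 1.0]
width: 0.462
```

>>> step_arm([
  [[0,0,0],[0,0,0]],
  [[0,0,0],[0,0,0]],
  [[0,0,0.01],[0,0,0]],
  [[0,0,0.02],[0,0,0]],
  [[0,0,0.04],[0,0,0]],
  [[0,0,0.07],[0,0,0]],
  [[0,0,0.09],[0,0,0]],
  [[0,0,0.09],[0,0,0]],
])

```text
clock: 4.72
ee_pos: [0.656, 0.2798, 0.1012]
tcp_rot: [0.707, 0.042, 0.705, -0.041]
ft_force: [-0.2, 0.0, -1.6]
width: 0.461
```

```bash
python3 w.py blue w2
```

```text
tcp [655.3 279.5  99.5] jaw 83.2
1738 [607. 242.] dot [720.  534.2  46. ] z 0.0708 arch 116 [-25.4  33.5] dir 127.1 yaw turn -46.1 shift mm [ 64.8 254.7] dz to grasp -90.5
blob 1072 [313. 251.] [697. 275.  46.] z 0.13932394066861156
```

View pics/w2.png

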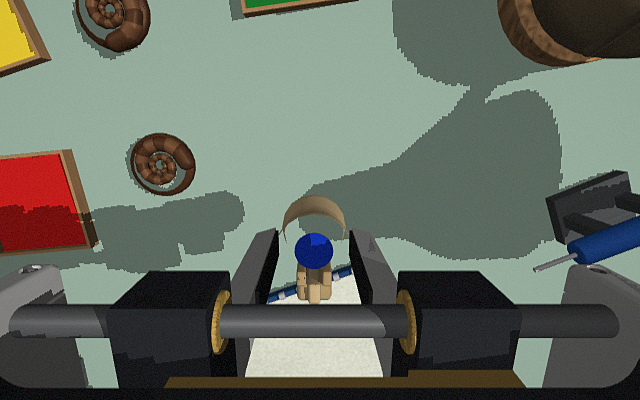

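The blue bone is held upright: the dot is at (313,251), centred between the fingers. Next it goes to the blue tray.

>>> step_arm([
  [[-0.003,-0.03,0],[0,0,0]],
  [[-0.007,-0.085,0],[0,0,0]],
  [[-0.011,-0.145,0],[0,0,0]],
  [[-0.015,-0.205,0],[0,0,0]],
  [[-0.019,-0.265,0],[0,0,0]],
  [[-0.023,-0.325,0],[0,0,0]],
  [[-0.025,-0.375,0],[0,0,0]],
  [[-0.027,-0.405,0],[0,0,0]],
])

```text
clock: 5.78
ee_pos: [0.627, -0.1285, 0.0984]
tcp_rot: [0.706, 0.043, 0.706, -0.043]
ft_force: [-0.0, 0.4, -0.9]
width: 0.461
```

>>> step_arm([
  [[0,0,0],[0,0,0]],
  [[0,0,0],[0,0,0]],
])

```text
clock: 6.02
ee_pos: [0.6266, -0.1277, 0.0974]
tcp_rot: [0.705, 0.043, 0.706, -0.043]
ft_force: [-0.7, 0.8, -0.9]
width: 0.461
```

```bash
cat > t.py <<'E'
# tray check from wrist: python3 t.py colour
from h import *
import sys
c=cam('wrist');W=cloud(c);s=env.read_state();e=np.array(s['ee_pos'])*1000;print('tcp',np.round(e,1),'force',np.round(s['ft_force'],1),'width',s['width'])
for a,ce,m in blobs(c,sys.argv[1],150):
    z=np.nanmedian(W[m][:,2]);zz=.005 if z<.02 else e[2]/1000+.037
    r=cv2.minAreaRect(ray(c,np.argwhere(m)[:,::-1],zz)[:,:2].astype(np.float32)*1000)
    print(a,np.round(ce),'z',round(float(z),4),'c',np.round(r[0],1),'size',np.round(r[1],1),round(r[2]))
if len(sys.argv)>2:cv2.imwrite('pics/'+sys.argv[2]+'.png',c['frame'][:,:,::-1])
E
python3 t.py blue w3
```

```text
tcp [ 626.8 -127.1   97.6] force [ 0.2 -0.2 -0.3] width 0.457641507396626
4924 [309. 186.] z 0.0059 c [ 628.5 -131.6] size [92.1 77.3] 87
2517 [313. 240.] z 0.0067 c [ 672.1 -135. ] size [57.7 63.1] 36
```

View pics/w3.png

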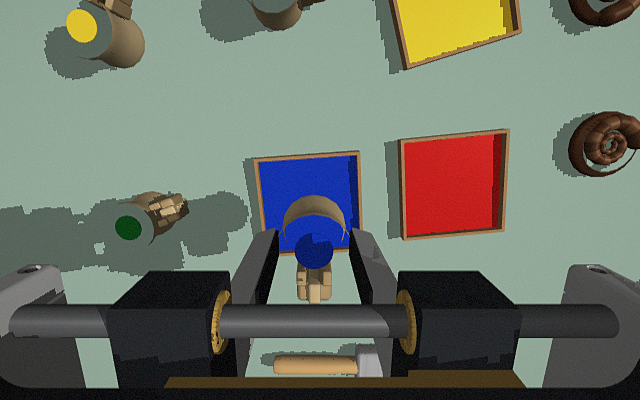

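The bone hangs over the blue tray, whose centre is (633,-132), with its dot at (313,248) in the image. Now I'll lower it.

>>> step_arm([
  [[0.001,-0.004,-0.03],[0,0,0]],
  [[0.001,-0.0045,-0.055],[0,0,0]],
  [[0.001,-0.0045,-0.07],[0,0,0]],
  [[0.001,-0.0045,-0.076],[0,0,0]],
  [[0.001,-0.0045,-0.079],[0,0,0]],
  [[0.001,-0.0045,-0.081],[0,0,0]],
  [[0.001,-0.0045,-0.0825],[0,0,0]],
  [[0.001,-0.0045,-0.083],[0,0,0]],
])

```text
clock: 7.08
ee_pos: [0.628, -0.1317, 0.0148]
tcp_rot: [0.706, 0.043, 0.706, -0.042]
ft_force: [0.6, -0.3, -1.8]
width: 0.456
```

>>> step_arm([
  [[0,0,-0.0005],[0,0,0]],
  [[0,0,-0.001],[0,0,0]],
  [[0,0,-0.001],[0,0,0]],
])

```text
clock: 7.45
ee_pos: [0.628, -0.1317, 0.0141]
tcp_rot: [0.706, 0.043, 0.706, -0.042]
ft_force: [-2.4, 0.3, 4.6]
width: 0.46
```

Contact felt (about 5 N), so I'll release and rise.

>>> step_arm([
  [[0,0,0],[0,0,0]],
  [[0,0,0],[0,0,0]],
  [[0,0,0],[0,0,0]],
  [[0,0,0],[0,0,0]],
  [[0,0,0],[0,0,0]],
], fingers=0.25)

```text
clock: 8.07
ee_pos: [0.628, -0.1317, 0.014]
tcp_rot: [0.706, 0.043, 0.706, -0.042]
ft_force: [-0.3, -0.2, -0.1]
width: 0.623
```

>>> step_arm([
  [[0,0,0.01],[0,0,0]],
  [[0,0,0.03],[0,0,0]],
  [[0,0,0.06],[0,0,0]],
  [[0,0,0.1],[0,0,0]],
  [[0,0,0.14],[0,0,0]],
  [[0,0,0.14],[0,0,0]],
])

```text
clock: 8.82
ee_pos: [0.6298, -0.1322, 0.1588]
tcp_rot: [0.708, 0.043, 0.704, -0.042]
ft_force: [-0.2, 0.2, -1.2]
width: 0.623
```

```bash
python3 w.py blue; python3 w.py green
```

```text
tcp [ 628.9 -131.9  156.7] jaw 83.1
5255 [314. 184.] dot [ 623.2 -130.6   46. ] z 0.0059 arch 247 [34.1 -4.7] dir -7.8 yaw turn -0.9 shift mm [-5.7  1.3] dz to grasp -147.7
tcp [ 628.2 -131.6  155.2] jaw 83.1
264 [164. 204.] dot [ 624.3 -287.9   46. ] z 0.0472 arch 340 [-7.9 33.1] dir 103.4 yaw turn -69.8 shift mm [  -4.  -156.2] dz to grasp -146.2
```

>>> step_arm([
  [[0,-0.02,0],[0,0,-9]],
  [[-0.001,-0.04,0],[0,0,-18]],
  [[-0.001,-0.06,0],[0,0,-27]],
  [[-0.002,-0.08,0],[0,0,-36]],
  [[-0.003,-0.1,0],[0,0,-45]],
  [[-0.003,-0.12,0],[0,0,-54]],
  [[-0.004,-0.14,0],[0,0,-63]],
  [[-0.004,-0.156,0],[0,0,-70]],
], fingers=1)

```text
clock: 9.93
ee_pos: [0.6235, -0.2883, 0.1544]
tcp_rot: [0.553, 0.441, 0.553, -0.441]
ft_force: [0.3, 0.3, 0.1]
width: 1.001
```

>>> step_arm([
  [[0,0,0],[0,0,0]],
  [[0,0,0],[0,0,0]],
])

```text
clock: 10.18
ee_pos: [0.6234, -0.2874, 0.1539]
tcp_rot: [0.553, 0.44, 0.554, -0.44]
ft_force: [0.3, -0.4, -0.2]
width: 1.001
```

```bash
python3 w.py green; python3 -c "
from cell import env
print(env.read_state()['joint_pos'])"
```

```text
tcp [ 623.6 -287.3  154.1] jaw 13.0
339 [314. 194.] dot [ 625.3 -287.8   46. ] z 0.0472 arch 312 [-7.8 32.3] dir 103.5 yaw turn 0.5 shift mm [ 1.7 -0.5] dz to grasp -145.1
[-5.19822126e-04  6.18159921e-01  5.88300054e-01  1.48607741e+00
 -3.60238666e-01  1.14788738e+00  8.78467170e-01]
```

>>> step_arm([
  [[0.001,-0.0005,-0.03],[0,0,0]],
  [[0.001,-0.0005,-0.07],[0,0,0]],
  [[0.001,-0.0005,-0.1],[0,0,0]],
  [[0.001,-0.0005,-0.12],[0,0,0]],
  [[0.001,-0.0005,-0.135],[0,0,0]],
  [[0.001,-0.0005,-0.145],[0,0,0]],
  [[0.001,-0.0005,-0.145],[0,0,0]],
])

```text
clock: 11.1
ee_pos: [0.6245, -0.2878, 0.0089]
tcp_rot: [0.553, 0.44, 0.554, -0.44]
ft_force: [0.7, 0.6, 0.8]
width: 1.001
```

>>> step_arm([
  [[0,0,0],[0,0,0]],
  [[0,0,0],[0,0,0]],
  [[0,0,0],[0,0,0]],
  [[0,0,0],[0,0,0]],
  [[0,0,0],[0,0,0]],
  [[0,0,0],[0,0,0]],
  [[0,0,0],[0,0,0]],
  [[0,0,0],[0,0,0]],
], fingers=-1)

```text
clock: 12.1
ee_pos: [0.6246, -0.2877, 0.0089]
tcp_rot: [0.553, 0.44, 0.554, -0.44]
ft_force: [0.7, 0.5, 0.8]
width: 0.461
```

>>> step_arm([
  [[0,0,0],[0,0,0]],
  [[0,0,0],[0,0,0]],
  [[0,0,0.01],[0,0,0]],
  [[0,0,0.02],[0,0,0]],
  [[0,0,0.04],[0,0,0]],
  [[0,0,0.07],[0,0,0]],
  [[0,0,0.1],[0,0,0]],
  [[0,0,0.1],[0,0,0]],
])

```text
clock: 13.1
ee_pos: [0.6258, -0.2886, 0.1125]
tcp_rot: [0.555, 0.44, 0.552, -0.44]
ft_force: [-0.3, -0.0, -1.2]
width: 0.456
```

```bash
python3 t.py green; python3 t.py blue
```

```text
tcp [ 625.1 -288.   110.7] force [-0.8 -0.2 -0.9] width 0.45944966903616263
1068 [313. 251.] z 0.1508 c [ 627.2 -289.8] size [21.4 21.8] 13
tcp [ 624.6 -287.6  109.4] force [-0.4  0.2 -1.6] width 0.4575619263849143
6937 [358.  42.] z 0.006 c [ 634.5 -135.5] size [82.3 92.2] 87
```

>>> step_arm([
  [[-0.008,0.03,0],[0,0,0]],
  [[-0.024,0.08,0],[0,0,0]],
  [[-0.042,0.135,0],[0,0,0]],
  [[-0.06,0.19,0],[0,0,0]],
  [[-0.078,0.245,0],[0,0,0]],
  [[-0.096,0.3,0],[0,0,0]],
  [[-0.114,0.355,0],[0,0,0]],
  [[-0.13,0.41,0],[0,0,0]],
])

```text
clock: 14.2
ee_pos: [0.4932, 0.124, 0.109]
tcp_rot: [0.553, 0.44, 0.554, -0.44]
ft_force: [1.1, 0.7, -0.4]
width: 0.458
```

>>> step_arm([
  [[-0.018,0.055,0],[0,0,0]],
  [[-0.036,0.11,0],[0,0,0]],
  [[-0.049,0.15,0],[0,0,0]],
  [[-0.053,0.162,0],[0,0,0]],
  [[-0.053,0.162,0],[0,0,0]],
  [[-0.053,0.162,0],[0,0,0]],
])

```text
clock: 14.95
ee_pos: [0.4408, 0.2845, 0.1089]
tcp_rot: [0.553, 0.44, 0.554, -0.441]
ft_force: [0.2, -0.7, -0.7]
width: 0.461
```

```bash
python3 t.py green w4
```

```text
tcp [440.8 284.5 109. ] force [ 0.1  0.2 -1.2] width 0.4536686577059872
4577 [315. 180.] z 0.0058 c [443.5 287.5] size [92.1 90.6] 1
1937 [315. 240.] z 0.1465 c [443.1 290.8] size [30.  32.4] 29
```

View pics/w4.png

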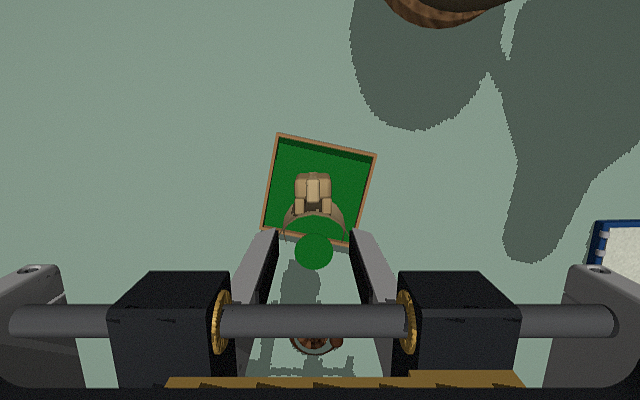

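The green tray is at (318,190) in the image, centre (443.5,287.5), with the bone over it. Now I'll lower it.

>>> step_arm([
  [[0.003,-0.0015,-0.03],[0,0,0]],
  [[0.0035,-0.0015,-0.06],[0,0,0]],
  [[0.0035,-0.0015,-0.08],[0,0,0]],
  [[0.0035,-0.0015,-0.087],[0,0,0]],
  [[0.0035,-0.0015,-0.091],[0,0,0]],
  [[0.0035,-0.0015,-0.093],[0,0,0]],
  [[0.0035,-0.0015,-0.0945],[0,0,0]],
  [[0.0035,-0.0015,-0.095],[0,0,0]],
])

```text
clock: 16.0
ee_pos: [0.4444, 0.2831, 0.0142]
tcp_rot: [0.553, 0.44, 0.553, -0.441]
ft_force: [-0.1, 0.3, -0.7]
width: 0.458
```

>>> step_arm([
  [[0,0,0],[0,0,0]],
  [[0,0,0],[0,0,0]],
])

```text
clock: 16.25
ee_pos: [0.4445, 0.2832, 0.0143]
tcp_rot: [0.553, 0.44, 0.553, -0.441]
ft_force: [-0.3, 0.3, -0.9]
width: 0.458
```

>>> step_arm([
  [[0,0,-0.0004],[0,0,0]],
  [[0,0,-0.0008],[0,0,0]],
  [[0,0,-0.0008],[0,0,0]],
])

```text
clock: 16.62
ee_pos: [0.4446, 0.2831, 0.0138]
tcp_rot: [0.553, 0.44, 0.553, -0.441]
ft_force: [-2.0, -1.9, 5.8]
width: 0.461
```

>>> step_arm([
  [[0,0,0],[0,0,0]],
  [[0,0,0],[0,0,0]],
  [[0,0,0],[0,0,0]],
  [[0,0,0],[0,0,0]],
  [[0,0,0],[0,0,0]],
], fingers=0.25)

```text
clock: 17.25
ee_pos: [0.4446, 0.2831, 0.0138]
tcp_rot: [0.553, 0.44, 0.553, -0.441]
ft_force: [-0.6, 0.2, 0.6]
width: 0.627
```

>>> step_arm([
  [[0,0,0.01],[0,0,0]],
  [[0,0,0.03],[0,0,0]],
  [[0,0,0.06],[0,0,0]],
  [[0,0,0.1],[0,0,0]],
  [[0,0,0.14],[0,0,0]],
  [[0,-0.03,0.14],[0,0,4]],
  [[0,-0.08,0.14],[0,0,10]],
  [[0.002,-0.14,0.14],[0,0,18]],
])

```text
clock: 18.25
ee_pos: [0.4464, 0.1421, 0.1544]
tcp_rot: [0.616, 0.347, 0.616, -0.347]
ft_force: [1.1, -1.2, 0.1]
width: 0.623
```

>>> step_arm([
  [[0.003,-0.05,0],[0,0,4]],
  [[0.006,-0.11,0],[0,0,8]],
  [[0.009,-0.17,0],[0,0,12]],
  [[0.012,-0.23,0],[0,0,16]],
  [[0.015,-0.29,0],[0,0,20]],
  [[0.018,-0.35,0],[0,0,25]],
  [[0.02,-0.4,0],[0,0,29]],
  [[0.021,-0.42,0],[0,0,29]],
], fingers=1)

```text
clock: 19.25
ee_pos: [0.4666, -0.2811, 0.1551]
tcp_rot: [0.683, 0.182, 0.683, -0.183]
ft_force: [-0.2, 0.1, 0.2]
width: 1.002
```

>>> step_arm([
  [[0,0,0],[0,0,0]],
  [[0,0,0],[0,0,0]],
])

```text
clock: 19.5
ee_pos: [0.4667, -0.2803, 0.1554]
tcp_rot: [0.683, 0.182, 0.683, -0.182]
ft_force: [-0.6, 0.8, -0.6]
width: 0.999
```

```bash
python3 w.py yellow
```

```text
tcp [ 466.9 -279.9  155.3] jaw 60.2
blob 7840 [554.  49.] [460. -22.  46.] z 0.005977407227005625
352 [315. 194.] dot [ 469.3 -279.6   46. ] z 0.0472 arch 305 [-29.3  15.7] dir 151.8 yaw turn 1.7 shift mm [2.5 0.4] dz to grasp -146.3
```

>>> step_arm([
  [[0.0018,0.0004,-0.03],[0,0,1.5]],
  [[0.0018,0.0004,-0.07],[0,0,1.5]],
  [[0.0018,0.0004,-0.1],[0,0,1.5]],
  [[0.0018,0.0004,-0.12],[0,0,1.5]],
  [[0.0018,0.0004,-0.135],[0,0,1.5]],
  [[0.0018,0.0004,-0.1463],[0,0,1.5]],
  [[0.0018,0.0004,-0.1463],[0,0,1.5]],
])

```text
clock: 20.42
ee_pos: [0.4685, -0.2795, 0.0088]
tcp_rot: [0.685, 0.173, 0.686, -0.173]
ft_force: [0.5, 0.5, -0.1]
width: 0.999
```

>>> step_arm([
  [[0,0,0],[0,0,0]],
  [[0,0,0],[0,0,0]],
  [[0,0,0],[0,0,0]],
  [[0,0,0],[0,0,0]],
  [[0,0,0],[0,0,0]],
  [[0,0,0],[0,0,0]],
  [[0,0,0],[0,0,0]],
  [[0,0,0],[0,0,0]],
], fingers=-1)

```text
clock: 21.42
ee_pos: [0.4685, -0.2795, 0.0088]
tcp_rot: [0.685, 0.173, 0.686, -0.173]
ft_force: [0.3, 0.7, 1.3]
width: 0.459
```

>>> step_arm([
  [[0,0,0],[0,0,0]],
  [[0,0,0],[0,0,0]],
  [[0,0,0.01],[0,0,0]],
  [[0,0,0.02],[0,0,0]],
  [[0,0,0.04],[0,0,0]],
  [[0,0,0.07],[0,0,0]],
  [[0,0,0.1],[0,0,0]],
  [[0,0,0.1],[0,0,0]],
])

```text
clock: 22.42
ee_pos: [0.4697, -0.2801, 0.1117]
tcp_rot: [0.687, 0.173, 0.684, -0.173]
ft_force: [0.5, 0.2, -1.0]
width: 0.463
```

```bash
python3 t.py yellow
```

```text
tcp [ 469.2 -279.6  110.2] force [-0.5 -0.  -1.6] width 0.4565401268433194
8895 [588.  46.] z 0.006 c [467.    8.5] size [91.2 88.2] 10
1080 [314. 251.] z 0.1502 c [ 471.1 -280.5] size [21.4 21.8] 62
```

>>> step_arm([
  [[0,0.03,0],[0,0,0]],
  [[0,0.08,0],[0,0,0]],
  [[0,0.135,0],[0,0,0]],
  [[0,0.19,0],[0,0,0]],
  [[0,0.24,0],[0,0,0]],
  [[0,0.27,0],[0,0,0]],
  [[0,0.284,0],[0,0,0]],
  [[0,0.284,0],[0,0,0]],
])

```text
clock: 23.48
ee_pos: [0.469, 0.0044, 0.1101]
tcp_rot: [0.686, 0.173, 0.685, -0.173]
ft_force: [0.4, -1.0, -0.8]
width: 0.46
```

>>> step_arm([
  [[0,0,0],[0,0,0]],
])

```text
clock: 23.6
ee_pos: [0.469, 0.003, 0.11]
tcp_rot: [0.686, 0.173, 0.685, -0.174]
ft_force: [0.6, -1.1, -0.3]
width: 0.464
```

```bash
python3 t.py yellow w5
```

```text
tcp [469.   3. 110.] force [-0.2  0.2 -1.5] width 0.45883772376779397
5239 [314. 175.] z 0.0058 c [466.6   5.1] size [92.8 92.3] 10
1923 [313. 240.] z 0.1478 c [463.7   3.7] size [28.5 32.9] 50
```

View pics/w5.png

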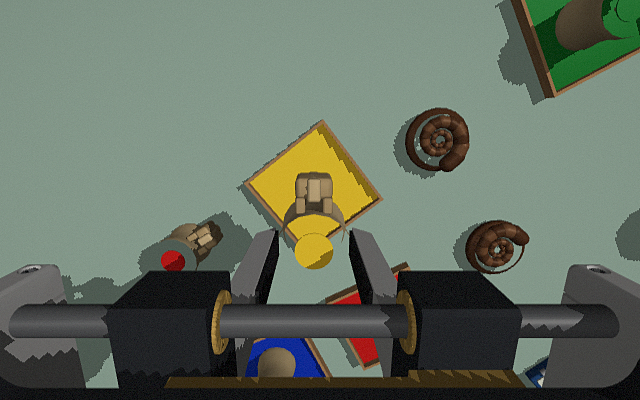

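The bone is over the yellow tray, at (313,190) in the image with its centre at (466.6,5.1). The green bone stands in its tray at top right. Now I'll lower this one.

>>> step_arm([
  [[0.001,0,-0.03],[0,0,0]],
  [[0.001,0,-0.06],[0,0,0]],
  [[0.001,0,-0.08],[0,0,0]],
  [[0.001,0,-0.088],[0,0,0]],
  [[0.001,0,-0.092],[0,0,0]],
  [[0.001,0,-0.0945],[0,0,0]],
  [[0.001,0,-0.096],[0,0,0]],
  [[0.001,0,-0.096],[0,0,0]],
])

```text
clock: 24.65
ee_pos: [0.4701, 0.0031, 0.0142]
tcp_rot: [0.686, 0.173, 0.685, -0.174]
ft_force: [-0.6, -0.2, -1.0]
width: 0.459
```

>>> step_arm([
  [[0,0,-0.0004],[0,0,0]],
  [[0,0,-0.0008],[0,0,0]],
  [[0,0,-0.0008],[0,0,0]],
])

```text
clock: 25.02
ee_pos: [0.4706, 0.003, 0.0137]
tcp_rot: [0.686, 0.173, 0.685, -0.173]
ft_force: [0.2, -1.0, 4.4]
width: 0.458
```

>>> step_arm([
  [[0,0,0],[0,0,0]],
  [[0,0,0],[0,0,0]],
  [[0,0,0],[0,0,0]],
  [[0,0,0],[0,0,0]],
  [[0,0,0],[0,0,0]],
], fingers=0.25)

```text
clock: 25.65
ee_pos: [0.4705, 0.003, 0.0137]
tcp_rot: [0.686, 0.173, 0.685, -0.173]
ft_force: [-0.6, -0.6, -0.1]
width: 0.628
```

>>> step_arm([
  [[0,0,0.01],[0,0,0]],
  [[0,0,0.03],[0,0,0]],
  [[0,0,0.06],[0,0,0]],
  [[0,0,0.1],[0,0,0]],
  [[0,0,0.14],[0,0,0]],
  [[-0.002,-0.02,0.14],[0,0,-9]],
  [[-0.004,-0.04,0.14],[0,0,-18]],
  [[-0.006,-0.06,0.14],[0,0,-27]],
])

```text
clock: 26.65
ee_pos: [0.4644, -0.0576, 0.1544]
tcp_rot: [0.626, 0.33, 0.624, -0.33]
ft_force: [-0.2, 0.4, -0.2]
width: 0.619
```

>>> step_arm([
  [[-0.002,-0.02,0],[0,0,-9]],
  [[-0.005,-0.04,0],[0,0,-18]],
  [[-0.008,-0.06,0],[0,0,-27]],
  [[-0.01,-0.08,0],[0,0,-35]],
  [[-0.01,-0.08,0],[0,0,-35]],
  [[-0.01,-0.08,0],[0,0,-35]],
], fingers=1)

```text
clock: 27.4
ee_pos: [0.4544, -0.1369, 0.1546]
tcp_rot: [-0.499, -0.502, -0.497, 0.502]
ft_force: [-0.1, 1.0, -0.2]
width: 0.999
```

```bash
python3 w.py red; python3 -c "
from cell import env
print(env.read_state()['joint_pos'])"
```

```text
tcp [ 454.5 -136.8  154.5] jaw -0.5
blob 8310 [485.  47.] [614.  -2.  46.] z 0.0059931598450537645
351 [313. 194.] dot [ 455.7 -137.9   46. ] z 0.0472 arch 310 [-2.  33.4] dir 93.4 yaw turn 4.0 shift mm [ 1.3 -1.1] dz to grasp -145.5
[-0.57560072  0.26212888  0.92892625  2.03077805 -0.25349599  0.96509548
  0.47368243]
```

>>> step_arm([
  [[0.0008,-0.001,-0.03],[0,0,3.5]],
  [[0.0008,-0.001,-0.07],[0,0,3.5]],
  [[0.0008,-0.001,-0.1],[0,0,3.5]],
  [[0.0008,-0.001,-0.12],[0,0,3.5]],
  [[0.0008,-0.001,-0.135],[0,0,3.5]],
  [[0.0008,-0.001,-0.1455],[0,0,3.5]],
  [[0.0008,-0.001,-0.1455],[0,0,3.5]],
])

```text
clock: 28.32
ee_pos: [0.4552, -0.1377, 0.0088]
tcp_rot: [0.514, 0.486, 0.512, -0.487]
ft_force: [0.3, 0.4, 1.2]
width: 0.999
```

>>> step_arm([
  [[0,0,0],[0,0,0]],
  [[0,0,0],[0,0,0]],
  [[0,0,0],[0,0,0]],
  [[0,0,0],[0,0,0]],
  [[0,0,0],[0,0,0]],
  [[0,0,0],[0,0,0]],
  [[0,0,0],[0,0,0]],
  [[0,0,0],[0,0,0]],
], fingers=-1)

```text
clock: 29.32
ee_pos: [0.4552, -0.1377, 0.0088]
tcp_rot: [0.514, 0.486, 0.512, -0.487]
ft_force: [0.2, 0.1, 1.5]
width: 0.46
```

>>> step_arm([
  [[0,0,0],[0,0,0]],
  [[0,0,0],[0,0,0]],
  [[0,0,0.01],[0,0,0]],
  [[0,0,0.02],[0,0,0]],
  [[0,0,0.04],[0,0,0]],
  [[0,0,0.07],[0,0,0]],
  [[0,0,0.1],[0,0,0]],
  [[0,0,0.1],[0,0,0]],
])

```text
clock: 30.32
ee_pos: [0.4563, -0.1377, 0.1109]
tcp_rot: [0.514, 0.487, 0.512, -0.486]
ft_force: [-0.1, 0.5, -1.7]
width: 0.459
```

```bash
python3 t.py red
```

```text
tcp [ 455.8 -137.4  109.7] force [-0.1  0.2 -1.5] width 0.4616689816549364
10179 [516.  51.] z 0.006 c [634.7   4.1] size [89.8 89.6] 89
1081 [313. 252.] z 0.1493 c [ 457.5 -138.7] size [21.4 21.7] 3
```

>>> step_arm([
  [[0.02,0.016,0],[0,0,0]],
  [[0.056,0.044,0],[0,0,0]],
  [[0.094,0.073,0],[0,0,0]],
  [[0.132,0.103,0],[0,0,0]],
  [[0.16,0.125,0],[0,0,0]],
  [[0.176,0.137,0],[0,0,0]],
  [[0.176,0.137,0],[0,0,0]],
  [[0.176,0.137,0],[0,0,0]],
])

```text
clock: 31.38
ee_pos: [0.6311, -0.0006, 0.1089]
tcp_rot: [0.514, 0.487, 0.512, -0.487]
ft_force: [-0.2, 0.2, -0.7]
width: 0.457
```

```bash
python3 t.py red w6
```

```text
tcp [631.1  -0.9 109.2] force [ 0.5  0.1 -0.7] width 0.4619097674202832
5342 [313. 177.] z 0.0058 c [632.4   3.9] size [91.5 92.5] 89
1891 [314. 241.] z 0.1466 c [634.5   5.6] size [30.5 33.1] 22
594 [525. 292.] z 0.0225 c [758.4 -19. ] size [15.8 17.2] 3
180 [522. 346.] z 0.026 c [765.3 -57.6] size [ 6.8 11.7] 3
```

View pics/w6.png

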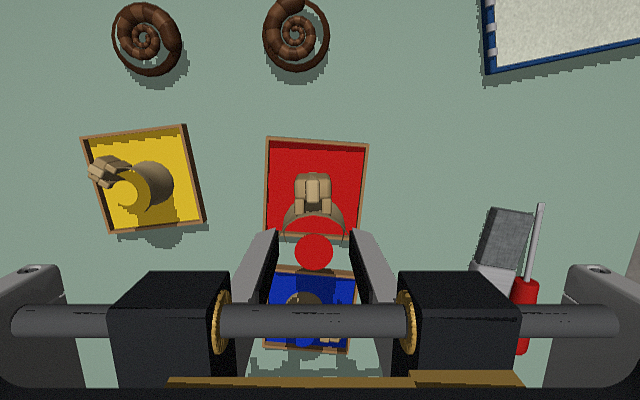

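The bone is over the red tray, at (316,190) in the image with its centre at (632,4). The yellow bone stands in its tray. Now I'll lower this one.

>>> step_arm([
  [[0.001,0,-0.03],[0,0,0]],
  [[0.001,0,-0.06],[0,0,0]],
  [[0.001,0,-0.08],[0,0,0]],
  [[0.001,0,-0.087],[0,0,0]],
  [[0.001,0,-0.091],[0,0,0]],
  [[0.001,0,-0.0935],[0,0,0]],
  [[0.001,0,-0.095],[0,0,0]],
  [[0.001,0,-0.095],[0,0,0]],
])

```text
clock: 32.42
ee_pos: [0.6323, -0.0008, 0.0145]
tcp_rot: [0.514, 0.487, 0.512, -0.486]
ft_force: [0.2, 0.4, -0.8]
width: 0.456
```

>>> step_arm([
  [[0,0,-0.0004],[0,0,0]],
  [[0,0,-0.0008],[0,0,0]],
  [[0,0,-0.0008],[0,0,0]],
])

```text
clock: 32.8
ee_pos: [0.6324, -0.0009, 0.0139]
tcp_rot: [0.514, 0.487, 0.512, -0.486]
ft_force: [0.2, -0.4, 2.3]
width: 0.46
```

>>> step_arm([
  [[0,0,0],[0,0,0]],
  [[0,0,0],[0,0,0]],
  [[0,0,0],[0,0,0]],
  [[0,0,0],[0,0,0]],
  [[0,0,0],[0,0,0]],
], fingers=0.25)

```text
clock: 33.42
ee_pos: [0.6324, -0.0009, 0.0139]
tcp_rot: [0.514, 0.487, 0.512, -0.486]
ft_force: [-0.9, 0.3, 0.6]
width: 0.625
```

>>> step_arm([
  [[0,0,0.01],[0,0,0]],
  [[0,0,0.03],[0,0,0]],
  [[0,0,0.06],[0,0,0]],
  [[0,0,0.1],[0,0,0]],
  [[0,0,0.15],[0,0,0]],
  [[0,0,0.2],[0,0,0]],
  [[-0.04,0,0.23],[0,0,0]],
  [[-0.08,0,0.23],[0,0,0]],
])

```text
clock: 34.42
ee_pos: [0.5524, -0.0018, 0.2469]
tcp_rot: [0.514, 0.489, 0.511, -0.486]
ft_force: [0.0, -0.1, -0.0]
width: 0.627
```

```bash
python3 m.py | grep -E "bone|TRAY|obj" | grep side
python3 - <<'E'
from h import *
c=cam('side');cv2.imwrite('pics/side1.png',c['frame'][:,:,::-1])
E
```

```text
side TRAY red 1054 [633.6   8. ] [88.7 89.9] ang 89.0 z 0.0051
side TRAY red 506 [ 870.8 -116.5] [28.6 92.5] ang 3.7 z 0.023
side bone blue 45 mm [723.7 539.3] z 0.0677 arch n 8 dir -128.7 r 27.5
side TRAY blue 1180 [ 635.8 -130.4] [84.1 87.2] ang 87.2 z 0.0052
side bone yellow 62 mm [797.6 337.3] z 0.0062 arch n 187 dir -76.9 r 23.7
side TRAY yellow 1324 [465.9   8.1] [92.7 92.2] ang 10.6 z 0.005
side bone green 27 mm [445.6 288.2] z 0.0512 arch n 49 dir 138.6 r 11.0
side bone green 152 mm [468.7 232.8] z 0.0047 arch n 144 dir 119.1 r 37.4
side bone green 217 mm [408.3 235.7] z 0.0044 arch n 115 dir 50.6 r 41.0
```

View pics/side1.png

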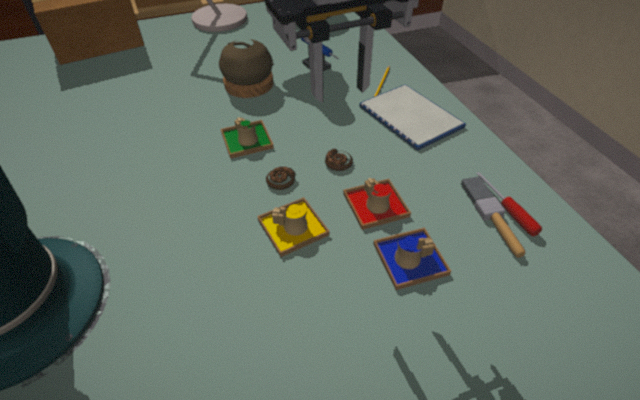

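All four bones stand in their matching trays: green (247,132), yellow (295,218), red (377,200) and blue (407,257). The ammonites are still at (280,178) and (339,159). I'll do one numeric check of the bone tops, then hand in.

Run:
```python
from h import *
c=cam('side');W=cloud(c)
for n,x,y in(('green',444.5,283),('yellow',470.5,3),('red',632.4,-1),('blue',628,-131.7)):
    k=(np.hypot(W[:,:,0]-x/1000,W[:,:,1]-y/1000)<.04)&(W[:,:,2]>.0485)&(W[:,:,2]<.08)
    w=W[k]*1000;print(n,k.sum(),np.round(w.mean(0),1),'zmax',round(w[:,2].max(),1),'zstd',round(w[:,2].std(),1))
for n,x,y in(('ammo a',478,130),('ammo b',603,140)):
    w=W[(np.hypot(W[:,:,0]-x/1000,W[:,:,1]-y/1000)<.05)&(W[:,:,2]>.012)]*1000;print(n,len(w),np.round(w.mean(0)))
s=env.read_state();print(s['clock'],np.round(s['qvel'],3))
env.hand_in()
```

```text
green 64 [442.9 279.8  50.6] zmax 53.3 zstd 1.1
yellow 114 [4.693e+02 1.000e-01 5.100e+01] zmax 53.1 zstd 1.0
red 102 [630.6  -4.2  51.2] zmax 53.2 zstd 1.1
blue 146 [ 625.5 -134.4   51.1] zmax 53.3 zstd 1.1
ammo a 393 [478. 130.  17.]
ammo b 337 [603. 139.  17.]
34.625 [ 0.02   0.041 -0.014 -0.022 -0.011 -0.003  0.004]
the job is handed in; nothing more can be done
```

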